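# Draw the mate out with the hook

## Robot

A 7-joint arm with a two-finger parallel gripper is mounted at the origin on the work surface. World frame = base frame: x ahead of the robot, y to its left, z up, the work surface at z = 0. Lengths are in m, angles in rad, forces in N, time in s.
With the tool pointing down it reaches from about 0.425 to 0.875 m from the base axis. Payload 4.7 kg.
Tool frame: the origin (TCP) lies at the very end of the fingers, on their centre line; the grasp point (between the pads) lies 19 mm behind it; z points along the fingers, y is the line along which they close (so a half turn about z gives the same grasp; the last joint's range is limited). The gripper opens to 87 mm and grips with 3 to 60 N. Pads are 19 mm wide; open, the fingers measure 117 mm over their backs; the gripper's body (75 mm by 190 mm) begins 51 mm behind the grasp point.
Start: joints at [1.235, 0.321, -0.07, 1.45, 0.023, 1.371, -0.057], TCP at [0.223, -0.611, 0.223] pointing down, gripper open.
Joint ranges: [-2.86, 2.86], [-0.3, 2.09], [-1.38, 1.24], [0.06, 2.45], [-1.56, 4.7], [0.09, 2.05], [-2.69, 2.69]. Speed limits (rad/s): [2.57, 2.57, 3.14, 3.14, 3.14, 3.14, 3.14].

## Interface

Orientations are given as a unit quaternion [x, y, z, w].
In Python, from rig import status, eyes, close_job gives the robot as it stands. The module is installed in compiled form; this text tells all that it offers.
- The arm moves only by the shell command python3 -m handwheel 'ROWS' [OPENING]. ROWS is a JSON object of lists of equal length, an entry for each row: "linear": the shift along the world's x, y, z scaled (see below), a list of three; "spin": the turn about the world's z scaled (see below). In form: {"linear": [[tx, ty, tz], ...], "spin": [spin, ...]}. A call has 1 to 12 rows; each row is the pose to reach, as a shift and turn from the pose commanded when the call began, turning the shorter way round; what a row does not reach only later rows make up. The controller multiplies each number of a shift by 0.25 m and each number of a turn by 360 degrees. A row lasts 1/8 s, in which the tool goes at most 62.5 mm and 10.7 degrees, less where a joint would pass 70% of its speed; a pose out of reach is approached as far as the arm can. A call with a number of a shift or a turn outside -1 to 1 is refused whole. A call with a gripper value outside its range is refused whole. OPENING is the gripper command: -1 is shut, 1 is fully open, values between are in proportion, set as the call begins (- or left out, the last holds). The fingers move at their own pace and stop on an object; the grip force is fixed at half the most. Time passes only in rows, so rows that repeat a pose let the fingers close. It gives the time, the measured TCP pose, the force, the opening and the grip force at its end, in the units of the state.
- status.state(): the state, without advancing time (a new reading comes with each control period).
- eyes.camera(name): name is "scene" or "top"; returns (picture, depth): 400x640x3 uint8, red, green, blue; 400x640 float32, m along the optical axis (not along the pixel's ray), 0 where there is no reading.
- eyes.calibration(name): a dict with "intrinsics" (3x3 intrinsics, pixels), "T" (4x4, takes a point from camera to world coordinates). Camera axes: x right, y up, looking along -z (the intrinsics and any distortion apply to the point x, -y, -z); pixel columns grow to the right and rows downward; lengths in m; the calibration is good to about 2 mm. A picture is of the moment at which its call begins. calibration takes no time and is no camera call.
- close_job(): hands the job in; it is judged then, once.
The state is a dict: "time_s": time; "joints": joint angles; "qd": joint speeds; "tau": joint torques, N m; "tool_pos": TCP position; "orientation": TCP orientation; "wrist_force": force on the tool from outside, world axes, zero at the start; "wrist_torque": the same for the moment, N m; "grip_width": opening from 0.0 (shut) to 1.0 (fully open); "gripper_force": force on a finger pad.
Only numpy, scipy, OpenCV 4.12 (cv2) and the standard library are available. Lean on these libraries where they do the work, as an engineer would, in place of code of your own. Each camera call takes 0.05 s, during which the arm holds its last target. There are 200 camera calls.

## Task

The round-bellied carved wooden mate stands in the row under the low two-tube bridge shelf, where a hand does not fit from above. Take the crook-ended hook tool, lower its crook around the mate from above, draw the mate, kept upright, towards you until it stands fully on the pale wooden strip inlaid in the counter, then let the hook lie flat on the counter. Do not touch the mate with the gripper or arm, and leave the straight wooden beaker and the white ceramic cup where they stand.

Things in the scene. Friction and masses are not known exactly. Their poses are not given: they have to be found in the camera images.
- hook_grip (a point): Hook tool (0.27 kg, lies flat): point on its handle, half-way up (20 mm above the underside), near the centre of mass. Own x runs along the tool to the crook, z up. The wooden handle is a bar 28 mm wide (y), 40 mm high, x = -108 to +40 mm; from there an 8 mm rod, all at this height, slants out to the crook.
- hook_crook (a point): Middle of the hook's crook, on the same tool, 160 mm ahead of the handle point, same axes and height. The 8 mm rod passes (x, y) = (-124, 0), (-60, 54), (32, 54), (55, 34), (55, -34), (32, -54), (-5, -54) mm: open towards the handle, 100 mm wide inside. The drawn mate's axis rides about 15 mm ahead of this point, against the crook's back.
- mate_mid (a point): The mate to draw out: brown wooden vessel, round belly low down, narrower neck, flared mouth, zigzag carving; 72 mm across the belly (16 to 36 mm up), foot 60 mm across, 80 mm high, about 0.18 kg, open on top. In any of the three places of the row under the bridge shelf. Point on its axis, 40 mm above its foot; z up.
- strip_mid (a point): Pale wooden strip inlaid flush in the counter in front of the row (no raised edge), 140 mm deep (x) and 620 mm long (y). The point is the centre of its surface; own x points away from the robot, y to the left.
- bridge_mid (a point): Fixed bridge shelf over the row: two 10 mm steel tubes along y, 60 mm apart, on posts 340 mm either side of the middle. Point midway between the tubes at mid-length, 190 mm above the counter; own x points away from the robot. Clear height under the tubes 185 mm.
- beaker_mid (a point): Bystander in the row, to be left alone: straight-sided brown wooden beaker, 56 mm across, 80 mm high. The point is on its axis, 40 mm up.
- cup_mid (a point): Bystander in the row, to be left alone: white ceramic cup without a handle, 76 mm across its rim, 75 mm high. The point is on its axis, 37.5 mm up.

How it is judged:
On the way:
1. the hook's crook has been lowered around the mate while it still stands in its place in the row (x of mate_mid in the frame of hook_grip between 0.115 and 0.195 m and y of mate_mid in the frame of hook_grip between -0.04 and 0.04 m and height (world z) of hook_grip below 0.06 m and distance of mate_mid from where it was at the start of the episode below 0.03 m), for 0.1 s.
At the end, for the whole second after the job is handed in: The mate stands upright (within 8 degrees), at rest, on the strip: its axis within 46 mm of the strip's middle line and 290 mm of its middle lengthwise. The hook lies flat (within 10 degrees) and still on the counter (x of mate_mid in the frame of strip_mid between -0.046 and 0.046 m and y of mate_mid in the frame of strip_mid between -0.29 and 0.29 m and angle between mate_mid's own z axis and vertical below 0.15 rad and height (world z) of mate_mid below 0.05 m and linear speed of each of mate, hook below 0.02 m/s and height (world z) of hook_grip below 0.03 m and angle between hook_grip's own z axis and vertical below 0.17 rad); the robot touches nothing.
It fails at once if the gripper or the arm touches the mate (contact force between any of the fingers, the arm and mate above 0.5 N).
It fails at once if the mate is tipped by more than 30 degrees (angle between mate_mid's own z axis and vertical above 0.52 rad).
It fails at once if the beaker is moved more than 20 mm (distance of beaker_mid from where it was at the start of the episode above 0.02 m).
It fails at once if the cup is moved more than 20 mm (distance of cup_mid from where it was at the start of the episode above 0.02 m).
It also fails if it takes over 45 s, if anything falls off the work surface, if the arm or the gripper's body presses on something with over 40 N, if the wrist force passes 120 N, or if a joint passes its speed limit or range.

## Working session

There is one attempt and no reset: what is moved stays moved. The work goes in short steps, Python scripts to look and compute and a shell command to move; the robot and the scene stay as the last step left them, time stands still between calls to the robot, and variables do not carry over. Pictures are saved under pics/ and viewed, at most 10 in all, crops included, and the job is handed in when it is done.

```bash
mkdir -p pics
cat > h.py <<'E'
import numpy as np,cv2
from rig import status,eyes,close_job
def cloud(name):
    im,d=eyes.camera(name);c=eyes.calibration(name);K=np.array(c["intrinsics"]);T=np.array(c["T"])
    v,u=np.mgrid[:400,:640]
    P=np.stack([(u-K[0,2])/K[0,0]*d,-(v-K[1,2])/K[1,1]*d,-d],-1)
    return im,d,P@T[:3,:3].T+T[:3,3]
E
python3 - <<'E'
from h import *
s=status.state();print(s['time_s'],s['tool_pos'],s['orientation'],s['grip_width'])
for n in("scene","top"):
    im,d,W=cloud(n);cv2.imwrite(f'pics/{n}1.png',im[...,::-1]);np.savez(f'{n}1.npz',im=im,d=d,W=W)
    print(eyes.calibration(n)['T'],eyes.calibration(n).keys())
E
```

```text
0.0 [ 0.22251788 -0.61012403  0.22144254] [ 9.84741687e-01  1.74019700e-01 -2.27929372e-04 -9.49485733e-04] 0.9966255493209747
[[ 0.55423121 -0.54389448  0.63008456  1.20231839]
 [ 0.83233805  0.35630985 -0.42456645 -0.30243433]
 [ 0.00641401  0.75975133  0.65018211  0.81707889]
 [ 0.          0.          0.          1.        ]] dict_keys(['intrinsics', 'T'])
[[-0.01424509  0.99485508 -0.10030177  0.43600725]
 [-0.99977549 -0.01574512 -0.0141794   0.13603391]
 [-0.01568571  0.10007726  0.99485602  1.12646665]
 [ 0.          0.          0.          1.        ]] dict_keys(['intrinsics', 'T'])
```

View pics/scene1.png

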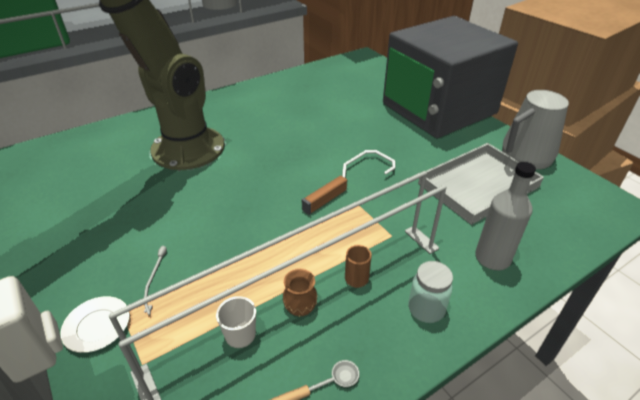

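View pics/top1.png

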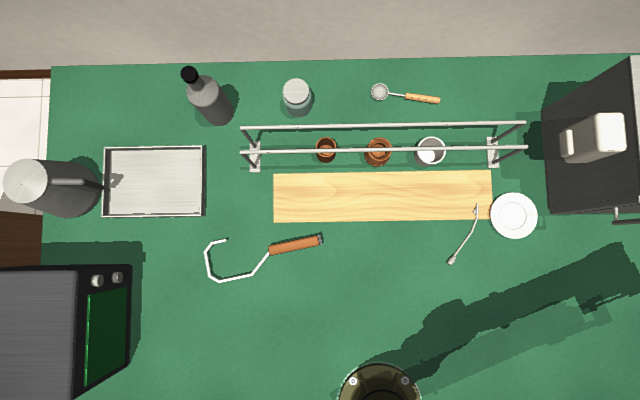

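The top view shows the mate, round and carved, in the middle at (379,151). The beaker is at (326,150), the cup at (431,150), the strip spans about (273–492, 170–222), and the hook has its handle at about (296,245) and its crook at about (215,260).

```bash
cat > m.py <<'E'
from h import *
import sys
def measure(im,d,W):
    ok=(d>0)
    z=W[...,2]
    def obj(name,u0,u1,v0,v1,zl,zh):
        m=np.zeros(d.shape,bool);m[v0:v1,u0:u1]=1
        m&=ok&(z>zl)&(z<zh);p=W[m]
        if len(p)<5: print(name,'none');return p,m
        (c,r)=cv2.minEnclosingCircle(p[:,:2].astype(np.float32))
        print(name,len(p),'circ',np.round(c,4),round(r,4),'bbox',p.min(0).round(3),p.max(0).round(3));return p,m
    obj('beaker',305,350,125,170,.06,.1)
    obj('mate',355,402,125,172,.06,.1)
    obj('cup',408,455,125,172,.055,.1)
    obj('tubes',235,530,115,160,.17,.25)
    hsv=cv2.cvtColor(im,cv2.COLOR_RGB2HSV)
    p,m=obj('hookall',190,335,225,300,.008,.06)
    h=p[p[:,2]>.032];(c,s,a)=cv2.minAreaRect(h[:,:2].astype(np.float32));print('handle',c,s,a, np.median(h[:,2]))
    m=np.zeros(d.shape,bool);m[160:235,260:505]=1
    m&=(hsv[...,0]<30)&(hsv[...,2]>150)&(abs(z)<.01)&ok
    p=W[m];print('strip',cv2.minAreaRect(p[:,:2].astype(np.float32)),np.median(p[:,2]))
if __name__=='__main__':
    a=np.load('top1.npz');measure(a['im'],a['d'],a['W'])
E
python3 m.py
python3 - <<'E'
from h import *
a=np.load('top1.npz');W=a['W']
for u,v in((296,245),(322,239),(268,250),(227,239),(205,247),(208,275),(219,281),(251,274)):print(u,v,W[v,u].round(3))
s=np.load('scene1.npz');W=s['W']
for n,u,v,w,h in(('beaker',345,240,30,50),('mate',280,262,40,56),('cup',214,292,48,60)):
    p=W[v:v+h,u:u+w].reshape(-1,3);q=p[(p[:,2]>.065)&(p[:,2]<.1)];print(n,len(q),q.min(0).round(3),q.max(0).round(3),cv2.minEnclosingCircle(q[:,:2].astype('f')))
E
```

```text
beaker 125 circ [0.6935 0.129 ] 0.0281 bbox [0.666 0.104 0.06 ] [0.721 0.155 0.082]
mate 239 circ [ 0.6865 -0.0155] 0.0323 bbox [ 0.656 -0.046  0.06 ] [0.718 0.016 0.084]
cup 218 circ [ 0.6825 -0.1539] 0.0388 bbox [ 0.645 -0.192  0.055] [ 0.718 -0.118  0.08 ]
tubes 2443 circ [ 0.6904 -0.0066] 0.3446 bbox [ 0.653 -0.35   0.17 ] [0.725 0.336 0.201]
hookall 914 circ [0.417  0.3068] 0.1652 bbox [0.334 0.143 0.01 ] [0.459 0.472 0.045]
handle (0.4333914816379547, 0.21739089488983154) (0.02773435041308403, 0.1475645750761032) 11.220412254333496 0.03915358808571212
strip ((0.5657787919044495, -0.0427418053150177), (0.6501994729042053, 0.21061384677886963), 88.99364471435547) 0.00043849420561525854
296 245 [0.433 0.214 0.038]
322 239 [ 0.449  0.143 -0.002]
268 250 [ 0.42   0.296 -0.003]
227 239 [ 0.452  0.413 -0.002]
205 247 [0.431 0.473 0.005]
208 275 [0.354 0.458 0.022]
219 281 [0.337 0.428 0.022]
251 274 [0.355 0.34  0.022]
beaker 267 [0.671 0.101 0.065] [0.726 0.156 0.08 ] ((0.6972652077674866, 0.12950962781906128), 0.029367541894316673)
mate 384 [ 0.657 -0.047  0.065] [0.72  0.018 0.08 ] ((0.6898066997528076, -0.013518794439733028), 0.03344368562102318)
cup 361 [ 0.646 -0.191  0.065] [ 0.723 -0.117  0.076] ((0.6844443082809448, -0.15259459614753723), 0.03875504806637764)
```

```bash
python3 -m handwheel '{"linear":[[0.4,0.5,0.12],[0.8,1,0.12],[0.8,1,0.12],[0.8,1,0.12],[0.8,1,0.12],[0.8,1,0.12],[0.8,1,0.12]],"spin":[0.03,0.06,0.075,0.075,0.075,0.075,0.075]}' 1
python3 -m handwheel '{"linear":[[0.3,1,0],[0.3,1,0],[0.3,1,0],[0.3,1,0],[0.3,1,0],[0.3,1,0],[0.3,1,0]],"spin":[0.075,0.075,0.075,0.075,0.075,0.075,0.075]}'
python3 -m handwheel '{"linear":[[0,1,0],[0,1,0],[0,1,0],[0,1,0],[0,1,0],[0,1,0]],"spin":[0.075,0.075,0.075,0.075,0.075,0.075]}'
python3 - <<'E'
from h import *
print(status.state()['joints'])
a=np.load('top1.npz');im=a['im'];W=a['W']
hsv=cv2.cvtColor(im,cv2.COLOR_RGB2HSV)
m=((hsv[...,0]<30)&(hsv[...,2]>150)&(hsv[...,1]>40)&(abs(W[...,2])<.02)).astype('u1')
m[:165]=0
n,l,s,c=cv2.connectedComponentsWithStats(cv2.morphologyEx(m,cv2.MORPH_OPEN,np.ones((5,5))))
i=1+s[1:,4].argmax();print(s[i]);p=W[l==i];print(cv2.minAreaRect(p[:,:2].astype('f')))
E
```

```text
time_s: 0.98
tool_pos: [0.4228, -0.3604, 0.2523]
orientation: [0.917, 0.4, -0.0, -0.0]
wrist_force: [-1.0, -0.4, -0.0]
grip_width: 1.0
gripper_force: 0.0
time_s: 1.85
tool_pos: [0.497, -0.1139, 0.2522]
orientation: [0.8, 0.6, -0.001, 0.0]
wrist_force: [-0.5, 0.2, -0.1]
grip_width: 0.997
gripper_force: 0.0
time_s: 2.6
tool_pos: [0.4984, 0.1368, 0.2523]
orientation: [0.637, 0.771, -0.001, 0.0]
wrist_force: [0.4, -0.3, 0.1]
grip_width: 1.003
gripper_force: 0.0
[ 0.46731484  0.07021952 -0.81592623  1.70841829  0.05287998  1.3859942
 -0.16744074]
[  273   170   219    53 10569]
((0.5688363909721375, -0.02919071912765503), (0.14144346117973328, 0.6223679780960083), 0.038804471492767334)
```

```bash
python3 -m handwheel '{"linear":[[-0.3,0.534,0],[-0.3,0.534,0],[-0.3,0.534,-0.3],[-0.3,0.534,-0.6],[-0.3,0.534,-0.6],[-0.3,0.534,-0.6]],"spin":[0,0,0,0,0,0]}'
python3 - <<'E'
from h import *
s=status.state();print(s['joints'])
im,d,W=cloud('scene');cv2.imwrite('pics/s2.png',cv2.resize(im[110:240,220:440,::-1],None,fx=3,fy=3))
E
```

```text
time_s: 3.35
tool_pos: [0.4223, 0.2693, 0.1003]
orientation: [0.637, 0.771, -0.003, -0.001]
wrist_force: [-0.1, 0.6, 0.5]
grip_width: 1.003
gripper_force: 0.0
[ 0.24786721  0.21055203 -0.94157395  1.93170585  0.18977625  1.09767654
 -0.58246773]
```

View pics/s2.png

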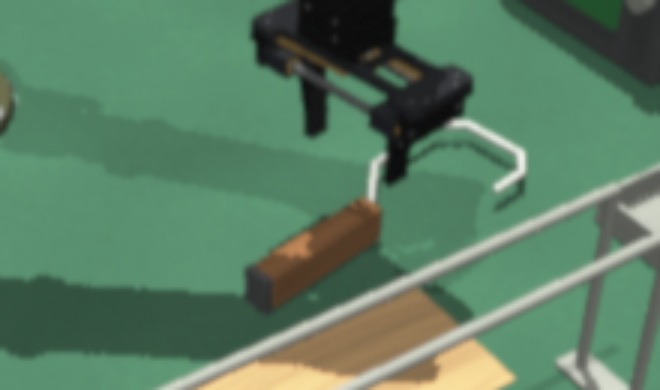

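The gripper is above the handle's front end, near (350,170) in the crop, with its fingers either side. I'll descend and close.

```bash
python3 -m handwheel '{"linear":[[0,0,-0.12],[0,0,-0.24],[0,0,-0.32],[0,0,-0.376],[0,0,-0.376],[0,0,-0.376]],"spin":[0,0,0,0,0,0]}'
python3 -m handwheel '{"linear":[[0,0,0],[0,0,0],[0,0,0],[0,0,0],[0,0,0],[0,0,0],[0,0,0],[0,0,0]],"spin":[0,0,0,0,0,0,0,0]}' -1
python3 -m handwheel '{"linear":[[0,0,0.12],[0,0,0.28],[0,0,0.44],[0,0,0.56],[0,0,0.56],[0,0,0.56]],"spin":[0,0,0,0,0,0]}'
```

```text
time_s: 4.15
tool_pos: [0.4235, 0.2733, 0.0095]
orientation: [0.636, 0.772, 0.001, 0.0]
wrist_force: [-0.5, -0.3, 0.7]
grip_width: 1.003
gripper_force: 0.0
time_s: 5.15
tool_pos: [0.4229, 0.2729, 0.0086]
orientation: [0.636, 0.772, 0.0, 0.0]
wrist_force: [0.3, 1.1, -0.7]
grip_width: 0.321
gripper_force: 29.9
time_s: 5.9
tool_pos: [0.4219, 0.272, 0.1471]
orientation: [0.636, 0.772, -0.001, -0.0]
wrist_force: [0.3, -0.8, -3.5]
grip_width: 0.318
gripper_force: 29.9
```

```bash
python3 -m handwheel '{"linear":[[0.04,-0.2,0],[0.08,-0.4,0],[0.12,-0.6,0],[0.12,-0.7,0],[0.12,-0.8,0],[0.12,-0.8,0],[0.12,-0.8,0]],"spin":[-0.025,-0.05,-0.075,-0.1,-0.125,-0.14,-0.14]}'
python3 -m handwheel '{"linear":[[0,-0.1,0],[0,-0.2,0],[0,-0.3,0],[0,-0.33,0],[0,-0.33,-0.04],[0,-0.33,-0.08],[0,-0.33,-0.08],[0,-0.33,-0.08]],"spin":[-0.025,-0.05,-0.075,-0.1,-0.125,-0.146,-0.146,-0.146]}'
python3 - <<'E'
from h import *
s=status.state();print(s['joints'])
im,d,W=cloud('top');cv2.imwrite('pics/t3.png',im[...,::-1]);np.savez('top3.npz',im=im,d=d,W=W)
E
```

```text
time_s: 6.78
tool_pos: [0.4515, 0.0725, 0.1468]
orientation: [0.904, 0.428, -0.001, -0.001]
wrist_force: [-0.2, 0.2, -3.7]
grip_width: 0.319
gripper_force: 30.0
time_s: 7.78
tool_pos: [0.4526, -0.0093, 0.1284]
orientation: [1.0, -0.015, -0.0, -0.0]
wrist_force: [-0.9, 0.5, -3.1]
grip_width: 0.318
gripper_force: 29.9
[ 0.65659727 -0.00318022 -0.68569061  2.01692361 -0.00248486  1.12779339
 -1.62850068]
```

View pics/t3.png

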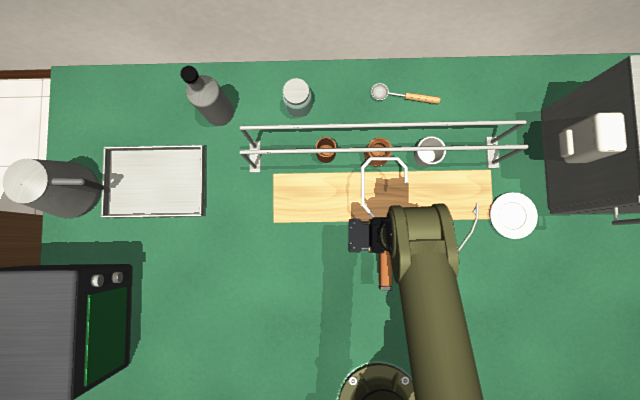

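The hook points ahead, with its crook at (362–407, 157–215), in line with the mate at (379,151). I'll check the crook's pose by depth.

Run:
```python
from h import *
a=np.load('top3.npz');W=a['W'];d=a['d'];im=a['im']
m=np.zeros(d.shape,bool);m[152:205,355:412]=1
m&=(d>0)&(W[...,2]>.09)&(W[...,2]<.17)&(W[...,0]<.652)
p=W[m];print(len(p),p.min(0),p.max(0))
L=p[p[:,1]>.03];R=p[p[:,1]<-.05]
for q in(L,R):
    print(len(q),np.median(q,0).round(4),np.polyfit(q[:,0],q[:,1],1))
print('z vs x',np.polyfit(p[:,0],p[:,2],1),'front x',p[p[:,0]>.63].mean(0))
```

```text
375 [ 0.53172325 -0.07322323  0.13738355] [0.65047629 0.04392442 0.14938173]
162 [0.5819 0.039  0.1428] [-0.03840125  0.06117048]
90 [ 0.6182 -0.0672  0.1438] [ 0.25535935 -0.22267753]
z vs x [0.00609614 0.13949421] front x [ 0.64340265 -0.01656966  0.14348475]
```

```bash
python3 -m handwheel '{"linear":[[0.08,0,0],[0.16,0,0],[0.24,0,0],[0.32,0,0],[0.384,0,0],[0.384,0,0],[0.384,0,0],[0.384,0,0]],"spin":[0,0,0,0,0,0,0,0]}'
python3 - <<'E'
from h import *
print(status.state()['joints'])
im,d,W=cloud('scene');cv2.imwrite('pics/s4.png',cv2.resize(im[200:370,180:420,::-1],None,fx=3,fy=3))
a,b,c=cloud('top');cv2.imwrite('pics/t4.png',cv2.resize(a[110:230,300:460,::-1],None,fx=4,fy=4))
E
```

```text
time_s: 8.82
tool_pos: [0.5482, -0.0098, 0.1287]
orientation: [1.0, -0.017, -0.0, 0.0]
wrist_force: [0.4, 0.1, -2.8]
grip_width: 0.322
gripper_force: 29.9
[ 0.58228733  0.23652748 -0.68947429  1.80357897  0.16403658  1.1594626
 -1.7633811 ]
```

View pics/s4.png

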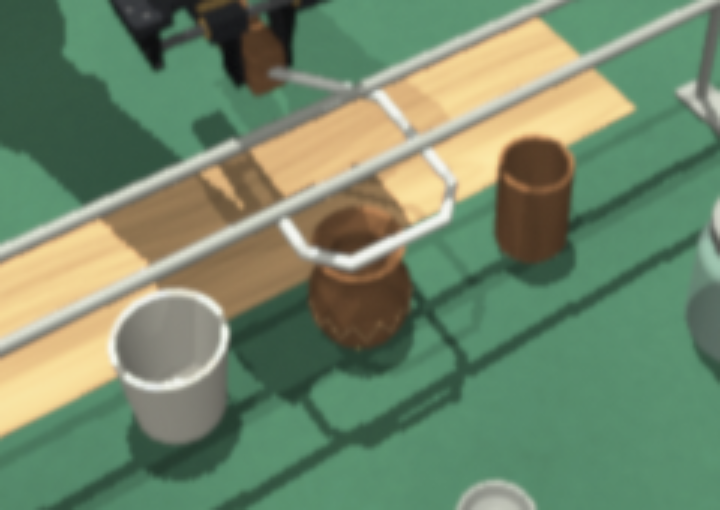

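View pics/t4.png

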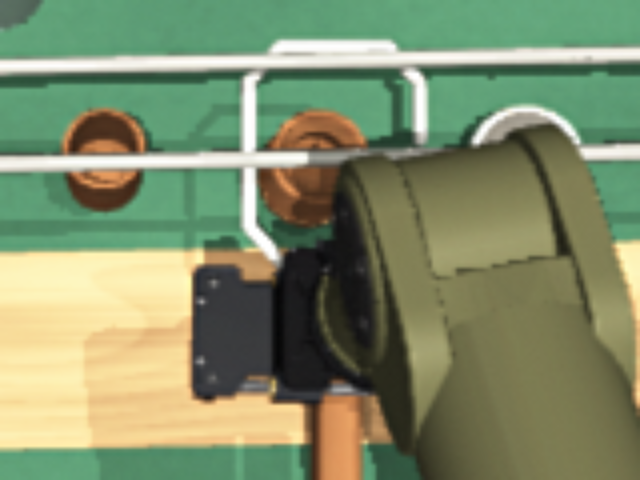

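The crook hovers over the mate and is clear of the beaker, the cup and the tubes. I'll lower it.

```bash
python3 -m handwheel '{"linear":[[0,0,-0.06],[0,0,-0.12],[0,0,-0.18],[0,0,-0.24],[0,0,-0.3],[0,0,-0.36],[0,0,-0.42],[0,0,-0.466],[0,0,-0.466],[0,0,-0.466]],"spin":[0,0,0,0,0,0,0,0,0,0]}'
python3 - <<'E'
from h import *
im,d,W=cloud('scene');cv2.imwrite('pics/s5.png',cv2.resize(im[200:370,180:420,::-1],None,fx=3,fy=3))
E
```

```text
time_s: 10.18
tool_pos: [0.5492, -0.0096, 0.0125]
orientation: [1.0, -0.017, 0.0, 0.0]
wrist_force: [0.3, -0.1, -2.6]
grip_width: 0.32
gripper_force: 29.9
```

View pics/s5.png

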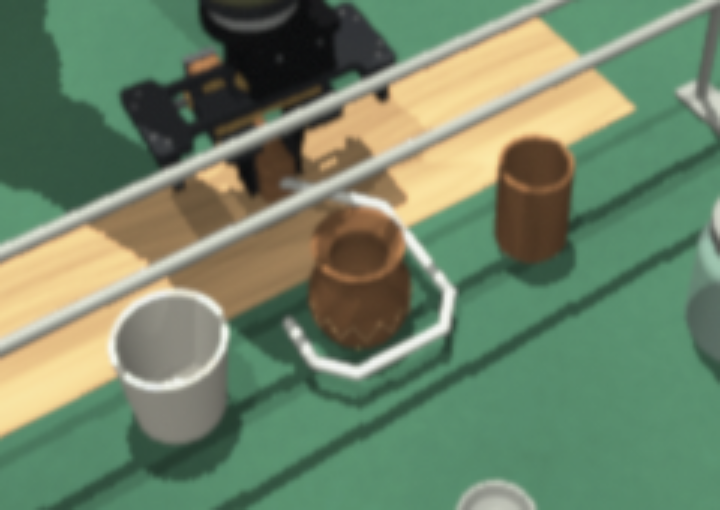

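The rod surrounds the mate's belly with clearance all round. I'll draw it slowly.

```bash
python3 -m handwheel '{"linear":[[-0.02,0,0],[-0.04,0,0],[-0.06,0.002,0],[-0.08,0.003,0],[-0.1,0.004,0],[-0.12,0.004,0],[-0.14,0.005,0],[-0.16,0.006,0],[-0.18,0.006,0],[-0.2,0.007,0],[-0.22,0.007,0],[-0.24,0.008,0]],"spin":[0,0,0,0,0,0,0,0,0,0,0,0]}'
python3 -m handwheel '{"linear":[[-0.02,0,0],[-0.04,0,0],[-0.06,0.002,0],[-0.08,0.003,0],[-0.1,0.004,0],[-0.12,0.004,0],[-0.14,0.005,0],[-0.16,0.006,0],[-0.18,0.006,0],[-0.2,0.007,0],[-0.22,0.007,0],[-0.22,0.008,0]],"spin":[0,0,0,0,0,0,0,0,0,0,0,0]}'
cat > look.py <<'E'
from h import *
import sys
im,d,W=cloud('scene');cv2.imwrite(sys.argv[1],cv2.resize(im[170:340,180:420,::-1],None,fx=3,fy=3))
q=W[(d>0)&(W[...,2]>.068)&(W[...,2]<.09)&(abs(W[...,0]-.59)<.06)&(W[...,0]>.54)&(abs(W[...,1]+.01)<.05)]
print(len(q),q.min(0),q.max(0),cv2.minEnclosingCircle(q[:,:2].astype('f')))
E
python3 look.py pics/s6.png
```

```text
time_s: 11.72
tool_pos: [0.4884, -0.0077, 0.0121]
orientation: [1.0, -0.017, 0.0, 0.0]
wrist_force: [0.9, -0.1, -2.9]
grip_width: 0.318
gripper_force: 29.9
time_s: 13.22
tool_pos: [0.4329, -0.0058, 0.0119]
orientation: [1.0, -0.017, -0.001, 0.0]
wrist_force: [0.6, -0.2, -2.0]
grip_width: 0.319
gripper_force: 29.9
196 [ 0.56706461 -0.03884873  0.06801278] [0.62352796 0.02415134 0.08049683] ((0.5924543142318726, -0.006477731745690107), 0.03282565623521805)
```

View pics/s6.png

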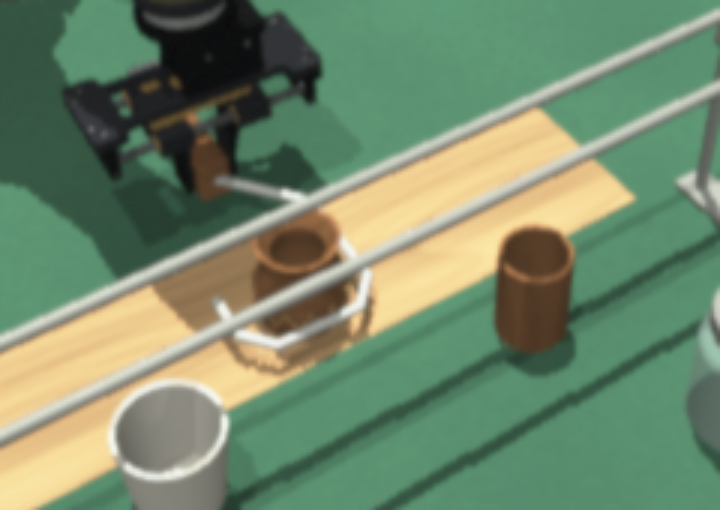

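```bash
python3 -m handwheel '{"linear":[[0.008,0,0],[0.016,0,0],[0.016,0,-0.006],[0.016,0,-0.012],[0.016,0,-0.013],[0.016,0,-0.013]],"spin":[0,0,0,0,0,0]}'
python3 -m handwheel '{"linear":[[0,0,0],[0,0,0],[0,0,0],[0,0,0],[0,0,0],[0,0,0],[0,0,0],[0,0,0]],"spin":[0,0,0,0,0,0,0,0]}' 1
python3 -m handwheel '{"linear":[[0,0,0.06],[0,0,0.14],[0,0,0.3],[0,0,0.5],[0,0,0.7],[0,0,0.8],[0,0,0.8],[0,0,0.8]],"spin":[0,0,0,0,0,0,0,0]}'
python3 look.py pics/s7.png
```

```text
time_s: 14.02
tool_pos: [0.4376, -0.0056, 0.0088]
orientation: [1.0, -0.017, -0.0, 0.0]
wrist_force: [-1.3, 0.5, -1.7]
grip_width: 0.318
gripper_force: 29.9
time_s: 15.02
tool_pos: [0.4378, -0.0057, 0.0088]
orientation: [1.0, -0.017, -0.0, 0.0]
wrist_force: [-0.0, 0.3, 0.6]
grip_width: 0.99
gripper_force: 0.0
time_s: 16.02
tool_pos: [0.4372, -0.0056, 0.2083]
orientation: [1.0, -0.017, -0.0, 0.0]
wrist_force: [0.5, -0.8, 1.4]
grip_width: 1.0
gripper_force: 0.0
200 [ 0.56776425 -0.03909978  0.06803591] [0.62243869 0.02423883 0.08055643] ((0.5905048251152039, -0.00719077093526721), 0.032669879496097565)
```

View pics/s7.png

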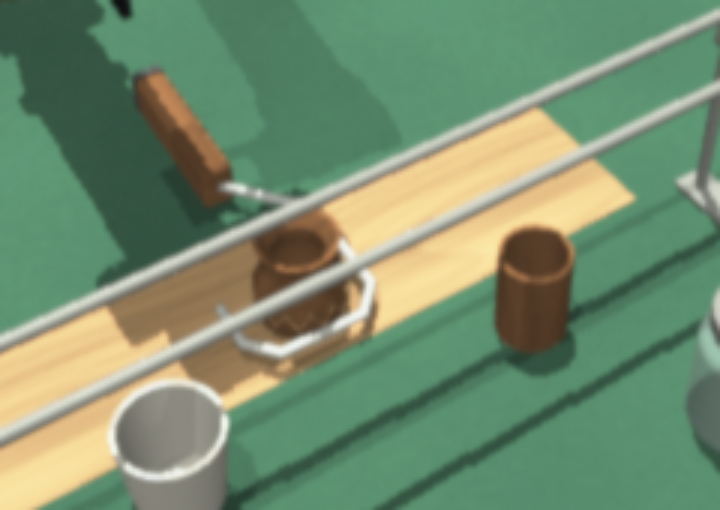

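The mate stands upright on the strip, the hook lies flat, and the gripper is clear of both. I'll hand in.

```bash
python3 -c "
from rig import close_job
print(close_job())"
```

```text
the job is handed in; nothing more can be done
None
```

The job is handed in, verdict not shown: in the last picture the mate stands upright on the strip (axis about 20 mm beyond its middle line), the hook lies flat around it, the beaker and cup look unmoved, and the clock read about 16 s.

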